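# Swap the wrong drum and dry-stack a sandstone finial

## Robot

A 7-joint arm with a two-finger parallel gripper is mounted at the origin on the work surface. World frame = base frame: x ahead of the robot, y to its left, z up, the work surface at z = 0. Lengths are in m, angles in rad, forces in N, time in s.
With the tool pointing down it reaches from about 0.425 to 0.975 m from the base axis. Payload 16.7 kg.
Tool frame: the origin (TCP) lies at the very end of the fingers, on their centre line; the grasp point (between the pads) lies grip_point_offset behind it (grip_point_offset is the distance from the TCP to the grasp point, in m); z points along the fingers, y is the line along which they close (so a half turn about z gives the same grasp; the last joint's range is limited). The gripper opens to 85 mm and grips with 20 to 120 N. Pads are 22 mm wide; open, the fingers measure 114 mm over their backs; the gripper's body (76 mm by 85 mm) begins 54 mm behind the grasp point. The pads swing forward as they close: fully open they stand 13 mm farther back than shut.
Start: joints at [1.153, 0.426, 0.074, 1.606, -0.034, 1.111, -0.067], TCP at [0.179, -0.651, 0.231] pointing down, gripper open.
Joint ranges: [-2.85, 2.85], [-0.5, 2.14], [-1.23, 1.37], [0.21, 2.46], [-1.02, 4.16], [0.16, 2.05], [-2.73, 2.73]. Speed limits (rad/s): [1.89, 1.89, 2.39, 2.39, 3.01, 3.01, 3.01].

## Interface

Orientations are given as [roll, pitch, yaw] about the fixed x, y, z axes, in that order (R = Rz(yaw) Ry(pitch) Rx(roll)).
In Python, from rig import state, read_camera, camera_model, finish_job, search_frame, spot_point, grip_point_offset gives the robot as it stands.
- The arm moves only by the shell command python3 -m inch 'ROWS' [FORCE]. ROWS is JSON, a list of rows, each a list of 3 entries, a list of its own where there are three numbers: the shift along the tool's x, y, z each as a share of 0.1 m, from -1 to 1, then the turn, a rotation vector about the tool's x, y, z each as a share of 90 degrees, from -1 to 1, then the opening, from 0 (shut) to 1 (fully open). In form: [[[x, y, z], [ax, ay, az], jaw], ...]. A call has 1 to 8 rows; each row is the pose to reach, as a shift and turn from the pose commanded when the call began, along the tool's axes at that moment; what a row does not reach only later rows make up. A row lasts 1/12 s, in which the tool goes at most 41.7 mm and 7.16 degrees, less where a joint would pass 70% of its speed; a pose out of reach is approached as far as the arm can. A call with a number of a shift or a turn outside -1 to 1 is refused whole. A call with a gripper value outside its range is refused whole. The fingers move at their own pace and stop on an object; FORCE is the grip in N (left out, the last holds). Time passes only in rows, so rows that repeat a pose let the fingers close. It gives the time, the measured TCP pose, the force, the opening and the grip force at its end, in the units of the state.
- state(): the state, without advancing time (a new reading comes with each control period).
- read_camera(name): name is "side" or "top"; returns the picture (480x640x3 uint8, red, green, blue); there is no depth.
- camera_model(name): a dict with "K" (3x3 intrinsics, pixels), "k1" (the pictures are not rectified: a ray, as slopes to the right and down, at radius r is drawn at 1 + k1 r^2 times it, then the intrinsics apply), "R" (3x3) and "t" (3): a world point X has camera coordinates R X + t. Camera axes: x right, y down, z forward; pixel columns grow to the right and rows downward; lengths in m; the calibration is good to about 2 mm. A picture is of the moment at which its call begins. camera_model takes no time and is no camera call.
- finish_job(): hands the job in; it is judged then, once.
Trained networks look in the newest picture that a camera, given by its name, has taken for a name from the list of things; names that differ only in an ending like _2 or _b are one class to them, and where a whole thing is asked for, a point or a joint stands for the part that bears it (a point fixed in the world has none). Each returns a list of dicts, best first, with "p" (0 to 1); they miss things now and then, are a little off and sometimes report something else, mostly with a low value. They report only what shows in the picture. A call takes as long as a camera call.
- search_frame(camera, target): "extent" ([left, top, width, height] in pixels, round what is visible of it).
- spot_point(camera, target): "xy" ([column, row] in pixels: a listed point, or the origin of a listed thing).
The state is a dict: "time_s": time; "joints": joint angles; "joint_velocities": joint speeds; "tau": joint torques, N m; "eef_pos": TCP position; "tool_rot": TCP orientation; "wrist_force": force on the tool from outside, world axes, zero at the start; "torque": the same for the moment, N m; "gripper_width": finger opening in m; "gripper_force": force on a finger pad.
Only numpy, scipy, OpenCV 4.12 (cv2) and the standard library are available. Lean on these libraries where they do the work, as an engineer would, in place of code of your own. Each camera call takes 0.05 s, during which the arm holds its last target. There are 200 camera calls.

## Task

The small sandstone finial we are dry-fitting is square throughout, but a round drum was set on its plinth by mistake: first stand that drum upright in the offcuts tray. Then build the finial on the plinth's raised seat from the bottom up - the waisted body, on it the wide square slab, on that the small die block with the groove, and last the pointed cap - each upright, centred on the piece below, squared up with the plinth's sides and let go before the next is placed. Leave the round flat disc lying where it is; it belongs to another job.

Things in the scene. Friction and masses are not known exactly. Their poses are not given: they have to be found in the camera images.
- plinth: Fixed sandstone block, 120 x 120 x 40 mm, with a raised square seat 70 x 70 x 8 mm in the middle of its top, so the seat's face is 48 mm above the origin. Origin: centre of its underside, on the bench; x and y axes along its sides, z up. At the start the round drum stands on the seat.
- tray: Fixed grey plastic offcuts tray, open on top, 150 mm (its x) by 130 mm (its y), 30 mm high, walls and floor 6 mm thick. Empty. Origin: centre of its underside, on the bench.
- drum: Round sandstone drum, the wrong part: plain upright cylinder 56 mm in diameter, 60 mm tall, about 0.32 kg. Origin: centre of its underside; z up its axis. It starts standing on the plinth's seat.
- vase: Square waisted sandstone body (baluster), 80 mm tall, about 0.4 kg: foot 48 x 48 mm, narrow waist 34 mm, flaring to an upright-sided band 58 x 58 mm between 52 and 70 mm above its underside (grip it there), then a flat top 50 x 50 mm at 80 mm. Origin: centre of its underside; z up. It stands upright on its underside at the start. x and y along its sides.
- slab: Wide flat square sandstone slab, 64 x 64 x 22 mm, about 0.2 kg. Origin: centre of its underside; z up. It stands upright on its underside at the start. x and y along its sides.
- die: Small square sandstone die block, 44 x 44 mm and 36 mm tall, with a shallow groove round its middle, about 0.15 kg. Origin: centre of its underside; z up. It stands upright on its underside at the start. x and y along its sides.
- point: Square pointed sandstone cap: upright-sided base 40 x 40 mm and 22 mm tall, then a pyramid to a tip 46 mm above the underside, about 0.11 kg. Origin: centre of its underside; z up. It stands upright on its underside at the start. x and y along the sides of its base.
- disc: Round flat sandstone disc, 60 mm in diameter, 20 mm thick, lying flat on the bench; belongs to another job. Origin: centre of its underside.

How it is judged:
By the outcome, as a careful person would: the job done as asked, in the order asked, and still so for the second after the job is handed in, with the robot touching nothing.
It also fails if it takes over 131 s, if anything falls off the work surface, if the arm or the gripper's body presses on something with over 40 N, if the wrist force passes 120 N, or if a joint passes its speed limit or range.

## Working session

There is one attempt and no reset: what is moved stays moved. The work goes in short steps, Python scripts to look and compute and a shell command to move; the robot and the scene stay as the last step left them, time stands still between calls to the robot, and variables do not carry over. Pictures are saved under pics/ and viewed, at most 14 in all, crops included, and the job is handed in when it is done.

```bash
mkdir -p pics; ls; python3 - <<'E'
from rig import *
import rig,cv2
print(state(), grip_point_offset)
for c in ("side","top"):
    im=read_camera(c); cv2.imwrite(f"pics/{c}0.png",im[:,:,::-1]); print(c,camera_model(c))
    for n in "plinth tray drum vase slab die point disc".split():
        print(n,[(round(d['p'],2),[round(float(v)) for v in d['xy']]) for d in spot_point(c,n)[:3]],[(round(d['p'],2),[round(float(v)) for v in d['extent']]) for d in search_frame(c,n)[:2]])
E
```

```text
pics
{'time_s': 0.0, 'joints': array([ 1.15249288,  0.42672464,  0.07386445,  1.60661637, -0.03412397,
        1.1107926 , -0.06706938]), 'joint_velocities': array([ 0.00152214,  0.00125335, -0.00126433, -0.00049637,  0.00120553,
       -0.00073606, -0.00207316]), 'tau': array([-3.86018510e-04, -9.49831152e+01,  3.76009718e+00, -4.63523769e+01,
        1.90807128e-02,  1.01050391e-02, -3.51663978e-06]), 'eef_pos': array([ 0.1791266 , -0.6503729 ,  0.23061177]), 'tool_rot': array([-3.14031397e+00,  7.84884590e-05,  2.68779163e-01]), 'wrist_force': array([-0.63856125, -0.02372465,  0.33367199]), 'torque': array([-0.03464445, -0.03599777,  0.00118152]), 'gripper_force': 0.0, 'gripper_width': 0.08492089136217229} 0.0187
side {'K': array([[483.44759813,   0.        , 316.3349858 ],
       [  0.        , 483.44759813, 232.23060859],
       [  0.        ,   0.        ,   1.        ]]), 'k1': 0.02836671025894655, 'R': array([[ 0.81463108, -0.57997883, -0.00087769],
       [-0.368876  , -0.51694969, -0.77245939],
       [ 0.44755637,  0.62959318, -0.63506356]]), 't': array([-0.43106554,  0.24
[... 779 characters left out ...]
55629641e-02, -1.37174812e-01],
       [ 1.37237801e-01, -7.17851539e-04, -9.90537869e-01]]), 't': array([0.00148585, 0.51667369, 0.91844763])}
plinth [(0.85, [457, 284])] [(0.93, [427, 249, 76, 79])]
tray [(0.84, [185, 286])] [(0.92, [147, 249, 76, 73]), (0.49, [454, 267, 38, 33])]
drum [(0.73, [184, 288]), (0.59, [466, 282])] [(0.62, [454, 268, 37, 34])]
vase [(0.71, [268, 196])] [(0.69, [248, 170, 37, 40])]
slab [(0.95, [334, 261])] [(0.83, [314, 242, 34, 38])]
die [(0.91, [384, 199])] [(0.95, [371, 184, 23, 27])]
point [(0.79, [465, 193]), (0.18, [333, 262])] [(0.96, [459, 180, 23, 22])]
disc [(0.59, [191, 198]), (0.19, [184, 286])] [(0.9, [178, 183, 25, 30]), (0.68, [372, 184, 26, 26])]
```

View pics/top0.png

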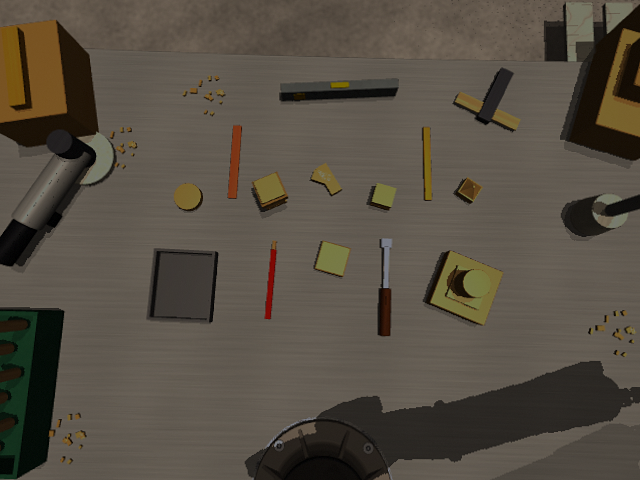

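View pics/side0.png

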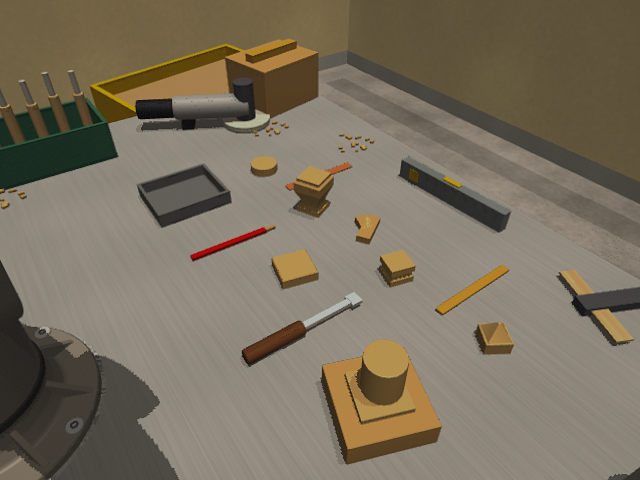

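```bash
cat > h.py <<'E'
import numpy as np,cv2
from rig import *
from scipy.optimize import minimize
sq=lambda a:np.array([[-a,-a],[a,-a],[a,a],[-a,a]])
t=np.linspace(0,2*np.pi,40,endpoint=False); ci=lambda r:r*np.c_[np.cos(t),np.sin(t)]
M={'plinth':[(sq(60),0),(sq(60),40),None,(sq(35),40),(sq(35),48)],
'drum':[(ci(28),0),(ci(28),60)],
'vase':[(sq(24),0),(sq(24),10),(sq(17),28),(sq(29),52),(sq(29),70),(sq(25),80)],
'slab':[(sq(32),0),(sq(32),22)],'die':[(sq(22),0),(sq(22),36)],
'point':[(sq(20),0),(sq(20),22),(sq(.1),46)],'disc':[(ci(30),0),(ci(30),20)]}
def proj(c,X):
    X=np.asarray(X,float).reshape(-1,3)@c['R'].T+c['t']; s=X[:,:2]/X[:,2:]
    s=s*(1+c['k1']*(s**2).sum(1,keepdims=True)); return s*c['K'][0,0]+c['K'][:2,2]
def ray_z(c,px,z):   # pixel -> world at height z
    s0=(np.array(px)-c['K'][:2,2])/c['K'][0,0]; s=s0
    for _ in range(5): s=s0/(1+c['k1']*(s@s))
    d=c['R'].T@np.r_[s,1]; o=-c['R'].T@c['t']; return o+d*(z-o[2])/d[2]
def hulls(c,name,p,z=0):
    x,y,a=p; r=np.array([[np.cos(a),-np.sin(a)],[np.sin(a),np.cos(a)]]); out=[]; prev=None
    for ring in M[name]:
        if ring is None: prev=None; continue
        P=np.c_[(ring[0]/1000)@r.T+[x,y],np.full(len(ring[0]),z+ring[1]/1000)]
        if prev is not None: out.append(cv2.convexHull(proj(c,np.r_[prev,P]).astype(np.float32)))
        prev=P
    return out
def sat(im):
    f=im.astype(float); return (f[...,0]-f[...,2])/(f.max(2)+8)   # red-blue saturation
def mask(im): return (sat(im)>.33)
S=8
def fit(cams,ims,parts,p0):
    """parts: list of (name,z,index of params); p0 flat list of xyyaw"""
    data=[]
    for c,im in zip(cams,ims):
        pts=np.vstack([h.reshape(-1,2) for n,z,i in parts for h in hulls(c,n,p0[3*i:3*i+3],z)])
        lo=np.maximum(np.floor(pts.min(0)-9).astype(int),0); hi=np.minimum(np.ceil(pts.max(0)+9).astype(int),[640,480])
        s=sat(im[lo[1]:hi[1],lo[0]:hi[0]]).astype(np.float32)
        s=cv2.resize(s,None,fx=S,fy=S,interpolation=cv2.INTER_CUBIC)
        data.append((c,lo,(s>.33)))
    def cost(q):
        q=np.array(q)/[1000,1000,40]*1 if len(q)==3 else (np.array(q).reshape(-1,3)/[1000,1000,40]).ravel()
        e=0
        for c,lo,m in data:
            k=np.zeros(m.shape,np.uint8)
            for n,z,i in parts:
                for h in hulls(c,n,q[3*i:3*i+3],z):
                    cv2.fillConvexPoly(k,np.round(((h.reshape(-1,2)-lo+.5)*S-.5)*16).astype(np.int32),1,shift=4)
            e+=(k.astype(bool)^m).sum()/m.sum()
        return e
    x0=(np.array(p0).reshape(-1,3)*[1000,1000,40]).ravel()
    n=len(x0); best=None
    for st in (6,3,1.5):
        sim=np.vstack([x0]+[x0+st*np.eye(n)[i] for i in range(n)])
        r=minimize(cost,x0,method='Nelder-Mead',options=dict(initial_simplex=sim,xatol=.02,fatol=1e-5,maxiter=400)); x0=r.x
    return (x0.reshape(-1,3)/[1000,1000,40]).ravel(),r.fun
E
cat > m0.py <<'E'
from h import *
C={n:camera_model(n) for n in('side','top')}; I={n:cv2.imread(f'pics/{n}0.png')[:,:,::-1] for n in C}
vis={n:I[n][:,:,::-1].copy() for n in C}
def run(parts,p0):
    for cs in (['side','top'],['side'],['top']):
        p,e=fit([C[k] for k in cs],[I[k] for k in cs],parts,p0)
        print([x[0] for x in parts],cs,np.round(p.reshape(-1,3)*[1000,1000,57.3],1).tolist(),round(e,3))
        if len(cs)==2:
            for k in cs:
                for n,z,i in parts:
                    for h in hulls(C[k],n,p[3*i:3*i+3],z): cv2.polylines(vis[k],[np.round(h*8).astype(np.int32)],True,(255,0,255),1,shift=3)
g=lambda px,z:ray_z(C['top'],px,z)[:2]
a=g((464,288),.04); run([('plinth',0,0),('drum',.048,1)],[*a,-.4,*g((475,283),.108),0])
run([('vase',0,0)],[*g((269,186),.08),.4]); run([('slab',0,0)],[*g((332,258),.022),-.2])
run([('die',0,0)],[*g((384,195),.036),-.1]); run([('point',0,0)],[*g((469,190),.03),.6])
print('tray',[g(q,.03).round(3) for q in((153,250),(217,250),(212,322),(148,319))], g((185,286),.003), ray_z(C['side'],(184,200),0))
v=np.hstack([vis['top'][140:340,240:520],vis['side'][140:340,240:520]])
cv2.imwrite('pics/ov0.png',cv2.resize(np.vstack([v,np.hstack([vis['side'][320:470,240:520],(np.dstack([mask(I['top'])*255]*3)[180:330,240:520]).astype(np.uint8)])]),(800,500),interpolation=cv2.INTER_AREA))
E
python3 m0.py
```

```text
['plinth', 'drum'] ['side', 'top'] [[419.9, -289.6, -21.4], [424.9, -290.0, 15.8]] 0.039
['plinth', 'drum'] ['side'] [[419.7, -289.5, -21.4], [424.6, -289.8, 12.2]] 0.02
['plinth', 'drum'] ['top'] [[419.7, -290.1, -21.5], [423.1, -279.5, 1.2]] 0.018
['vase'] ['side', 'top'] [[611.8, 127.3, 25.2]] 0.144
['vase'] ['side'] [[612.1, 126.9, 25.9]] 0.121
['vase'] ['top'] [[611.8, 127.4, 25.1]] 0.02
['slab'] ['side', 'top'] [[474.8, -9.0, -14.6]] 0.103
['slab'] ['side'] [[475.8, -8.3, -14.9]] 0.074
['slab'] ['top'] [[474.7, -8.9, -14.6]] 0.023
['die'] ['side', 'top'] [[614.0, -116.5, -15.5]] 0.09
['die'] ['side'] [[614.0, -117.1, -15.5]] 0.058
['die'] ['top'] [[613.8, -116.3, -15.4]] 0.02
['point'] ['side', 'top'] [[634.4, -307.6, 56.9]] 0.051
['point'] ['side'] [[634.6, -307.8, 56.7]] 0.026
['point'] ['top'] [[634.4, -307.3, 56.4]] 0.019
tray [array([0.481, 0.373]), array([0.485, 0.238]), array([0.334, 0.239]), array([0.337, 0.372])] [0.40737261 0.30829301] [0.40663832 0.30664365 0.        ]
```

View pics/ov0.png

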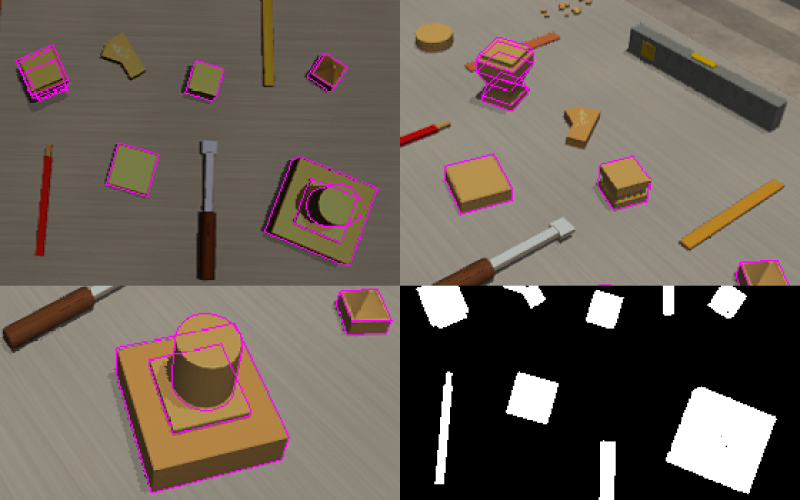

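```bash
cat > go.py <<'E'
import sys,numpy as np
from rig import state
from scipy.spatial.transform import Rotation as Ro
s=state(); x,y,z,yaw=map(float,sys.argv[1:5])
R=Ro.from_euler('xyz',s['tool_rot']); T=Ro.from_euler('xyz',[np.pi,0,np.radians(yaw)])
d=R.inv().apply(np.array([x,y,z])-s['eef_pos'])/.1; r=(R.inv()*T).as_rotvec(degrees=True)/90
print('shift',d.round(3),'turn',r.round(4),'t',round(s['time_s'],2),'w',round(s['gripper_width'],4),'gf',round(s['gripper_force'],1),'F',s['wrist_force'].round(1),'tcp',s['eef_pos'].round(4),'j',s['joints'].round(2))
E
R='[[[0.2,-0.18,0],[0,0,0],1],[[0.41,-0.35,0],[0,0,0],1],[[0.62,-0.53,0],[0,0,0],1],[[0.83,-0.71,0],[0,0,0],1]]'
python3 -m inch '[[[0.2,-0.18,0],[0,0,0],1],[[0.41,-0.35,0],[0,0,0],1],[[0.62,-0.53,0],[0,0,0],1],[[0.83,-0.71,0],[0,0,0],1]]' 60
python3 go.py 0.4247 -0.290 0.2 68.6
```

```text
time_s: 2.03
eef_pos: [0.2409, -0.5592, 0.2312]
tool_rot: [-3.142, -0.0, 0.268]
wrist_force: [0.8, -0.2, 0.3]
gripper_width: 0.0854
gripper_force: 0.0
shift [ 2.486 -2.108  0.313] turn [ 0.     -0.     -0.5914] t 2.03 w 0.0854 gf 0.0 F [ 0.8 -0.2  0.3] tcp [ 0.2409 -0.5592  0.2312] j [ 1.03  0.32  0.04  1.76 -0.01  1.06 -0.23]
```

```bash

python3 -m inch '[[[0.2,-0.18,0],[0,0,0],1],[[0.41,-0.35,0],[0,0,0],1],[[0.62,-0.53,0],[0,0,0],1],[[0.83,-0.7,0.1],[0,0,0],1]]' >/dev/null
python3 -m inch '[[[0.2,-0.18,0],[0,0,0],1],[[0.41,-0.35,0],[0,0,0],1],[[0.62,-0.53,0],[0,0,0],1],[[0.83,-0.7,0.1],[0,0,0],1]]' >/dev/null
python3 -m inch '[[[0.2,-0.18,0],[0,0,-0.07],1],[[0.41,-0.35,0],[0,0,-0.14],1],[[0.62,-0.53,0],[0,0,-0.21],1],[[0.82,-0.7,0.1],[0,0,-0.28],1],[[0.82,-0.7,0.1],[0,0,-0.35],1],[[0.82,-0.7,0.1],[0,0,-0.43],1],[[0.82,-0.7,0.1],[0,0,-0.51],1],[[0.82,-0.7,0.1],[0,0,-0.591],1]]' >/dev/null
python3 -m inch '[[[0,0,0],[0,0,0],1],[[0,0,0],[0,0,0],1]]' >/dev/null
python3 go.py 0.4247 -0.290 0.060 68.6
```

```text
shift [0.023 0.002 1.414] turn [ 0.0001 -0.0001 -0.0052] t 3.53 w 0.0856 gf 0.0 F [ 0.  -1.   0.1] tcp [ 0.4237 -0.2921  0.2014] j [ 0.72  0.21 -0.27  1.98  0.07  0.96  0.03]
```

```bash

python3 -m inch '[[[0.02,0,0.25],[0,0,-0.005],1],[[0.02,0,0.5],[0,0,-0.005],1],[[0.02,0,0.7],[0,0,-0.005],1]]' >/dev/null
python3 -m inch '[[[0,0,0.2],[0,0,0],1],[[0,0,0.4],[0,0,0],1],[[0,0,0.55],[0,0,0],1],[[0,0,0.65],[0,0,0],1],[[0,0,0.71],[0,0,0],1],[[0,0,0.71],[0,0,0],1]]' >/dev/null
python3 go.py 0.4247 -0.290 0.060 68.6
python3 -m inch '[[[0,0,0],[0,0,0],0],[[0,0,0],[0,0,0],0],[[0,0,0],[0,0,0],0],[[0,0,0],[0,0,0],0],[[0,0,0],[0,0,0],0],[[0,0,0],[0,0,0],0],[[0,0,0],[0,0,0],0],[[0,0,0],[0,0,0],0]]' 60
python3 go.py 0.4247 -0.290 0.160 68.6
```

```text
shift [ 0.001  0.006 -0.005] turn [-0.0009 -0.0002  0.0014] t 4.28 w 0.0852 gf 0.0 F [-0.6  0.3  0.2] tcp [ 0.4241 -0.2898  0.0595] j [ 0.68  0.41 -0.24  2.09  0.16  0.66 -0.04]
time_s: 4.95
eef_pos: [0.425, -0.2904, 0.0616]
tool_rot: [3.14, 0.0, 1.201]
wrist_force: [-1.6, 0.8, 9.8]
gripper_width: 0.055
gripper_force: 61.6
shift [ 0.002 -0.003 -0.984] turn [0.001  0.0002 0.0023] t 4.95 w 0.055 gf 61.6 F [-1.6  0.8  9.8] tcp [ 0.425  -0.2904  0.0616] j [ 0.68  0.41 -0.25  2.09  0.16  0.66 -0.04]
```

```bash

python3 -m inch '[[[0,0,-0.1],[0,0,0],0],[[0,0,-0.3],[0,0,0],0],[[0,0,-0.5],[0,0,0],0],[[0,0,-0.7],[0,0,0],0],[[0,0,-0.9],[0,0,0],0],[[0,0,-0.98],[0,0,0],0]]' >/dev/null
python3 go.py 0.5 0 0.160 68.6
python3 -m inch '[[[0.1,0,0],[0,0,0],0],[[0.3,-0.03,0],[0,0,0],0],[[0.53,-0.06,0],[0,0,0],0],[[0.76,-0.09,0],[0,0,0],0],[[0.99,-0.12,0],[0,0,0],0]]' >/dev/null
python3 -m inch '[[[0.2,-0.02,0],[0,0,0],0],[[0.4,-0.04,0],[0,0,0],0],[[0.6,-0.06,0],[0,0,0],0],[[0.8,-0.09,0],[0,0,0],0],[[0.99,-0.12,0],[0,0,0],0]]' >/dev/null
python3 -m inch '[[[0.2,-0.02,0],[0,0,0],0],[[0.4,-0.04,0],[0,0,0],0],[[0.6,-0.06,0],[0,0,0],0],[[0.8,-0.09,0],[0,0,0],0],[[0.99,-0.12,0],[0,0,0],0]]' >/dev/null
python3 -m inch '[[[0.17,-0.13,0],[0,0,0],0],[[0.34,-0.26,0],[0,0,0],0],[[0.51,-0.39,0],[0,0,0],0],[[0.68,-0.52,0],[0,0,0],0],[[0.84,-0.65,0],[0,0,0],0]]' >/dev/null
python3 -m inch '[[[0.17,-0.13,0],[0,0,0],0],[[0.34,-0.26,0],[0,0,0],0],[[0.51,-0.39,0],[0,0,0],0],[[0.68,-0.52,0],[0,0,0],0],[[0.84,-0.65,0],[0,0,0],0]]' >/dev/null
python3 go.py 0.409 0.306 0.160 90
```

```text
shift [ 2.979 -0.354  0.013] turn [0.0022 0.0004 0.0024] t 5.45 w 0.055 gf 64.6 F [ 0.4 -0.4 -3.9] tcp [ 0.4253 -0.2906  0.1616] j [ 0.71  0.26 -0.27  2.02  0.09  0.87  0.02]
shift [ 0.845 -0.619 -0.025] turn [-7.00e-04  2.00e-04 -2.35e-01] t 7.53 w 0.0551 gf 64.6 F [ 1.1  0.9 -4.1] tcp [0.4363 0.2049 0.1575] j [-0.06  0.25 -0.57  2.07  0.17  0.87 -1.11]
```

```bash

python3 -m inch '[[[0.17,-0.13,0],[0,0,-0.05],0],[[0.34,-0.26,0],[0,0,-0.1],0],[[0.51,-0.39,0],[0,0,-0.15],0],[[0.68,-0.52,0],[0,0,-0.2],0],[[0.84,-0.62,0],[0,0,-0.235],0],[[0.84,-0.62,0],[0,0,-0.235],0],[[0.84,-0.62,0],[0,0,-0.235],0]]' >/dev/null
python3 go.py 0.409 0.306 0.021 90
python3 -m inch '[[[0,0,0.1],[0,0,0],0],[[0,0,0.3],[0,0,0],0],[[0,0,0.5],[0,0,0],0],[[0,0,0.7],[0,0,0],0],[[0,0,0.9],[0,0,0],0],[[0,0,0.98],[0,0,0],0],[[0,0,0.98],[0,0,0],0]]' >/dev/null
python3 go.py 0.409 0.306 0.021 90
```

```text
shift [0.005 0.002 1.367] turn [-0.0008 -0.0002  0.0031] t 8.12 w 0.0554 gf 64.6 F [ 0.6 -0.7 -4.1] tcp [0.409  0.3055 0.1577] j [-0.19  0.31 -0.67  2.01  0.25  0.9  -0.99]
shift [0.032 0.001 0.372] turn [-0.0019  0.0013 -0.0002] t 8.7 w 0.0551 gf 64.5 F [-0.7 -0.5 -3.5] tcp [0.4091 0.3028 0.0582] j [-0.27  0.46 -0.6   2.08  0.39  0.71 -1.12]
```

```bash

python3 -m inch '[[[0,0,0.1],[0,0,0],0],[[0,0,0.2],[0,0,0],0],[[0,0,0.28],[0,0,0],0],[[0,0,0.33],[0,0,0],0],[[0,0,0.36],[0,0,0],0],[[0,0,0.38],[0,0,0],0],[[0,0,0.38],[0,0,0],0]]'
python3 go.py 0.409 0.306 0.021 90
python3 -m inch '[[[0,0,0],[0,0,0],0.8],[[0,0,0],[0,0,0],0.8],[[0,0,0],[0,0,0],0.8],[[0,0,0],[0,0,0],0.8],[[0,0,0],[0,0,0],0.8]]'
python3 -m inch '[[[0,0,-0.2],[0,0,0],0.8],[[0,0,-0.4],[0,0,0],0.8],[[0,0,-0.6],[0,0,0],0.8],[[0,0,-0.8],[0,0,0],1],[[0,0,-1],[0,0,0],1]]' >/dev/null
python3 go.py 0.6118 0.1273 0.14 115.2
python3 -c "
from rig import *;import cv2
a=read_camera('side');cv2.imwrite('pics/s1.png',cv2.resize(a[120:320,60:420,::-1],None,fx=2,fy=2))"
```

```text
time_s: 9.28
eef_pos: [0.41, 0.3043, 0.0222]
tool_rot: [-3.141, 0.0, 1.571]
wrist_force: [-0.2, 0.5, -3.3]
gripper_width: 0.055
gripper_force: 64.7
shift [ 0.017 -0.01   0.012] turn [-0.0001  0.     -0.0001] t 9.28 w 0.055 gf 64.7 F [-0.2  0.5 -3.3] tcp [0.41   0.3043 0.0222] j [-0.31  0.52 -0.56  2.1   0.45  0.64 -1.17]
time_s: 9.7
eef_pos: [0.4103, 0.3043, 0.0226]
tool_rot: [3.141, -0.0, 1.57]
wrist_force: [-0.3, -1.3, 0.4]
gripper_width: 0.0684
gripper_force: 0.0
shift [-1.769  2.019 -0.166] turn [ 0.000e+00 -1.000e-04 -2.801e-01] t 10.12 w 0.0851 gf 0.0 F [ 0.4 -0.1  0.4] tcp [0.41   0.3042 0.1234] j [-0.21  0.36 -0.66  2.04  0.3   0.83 -1.04]
```

View pics/s1.png

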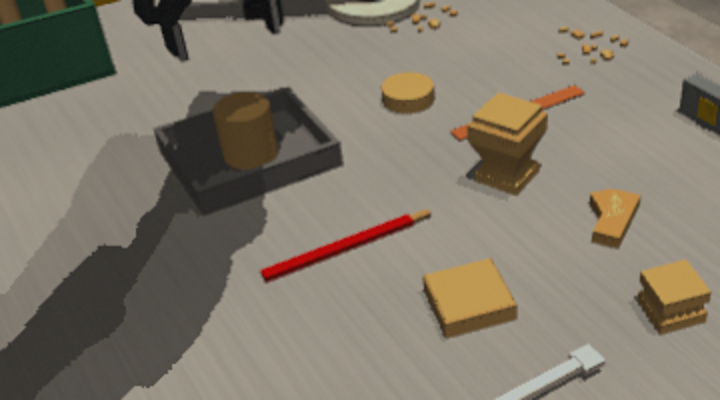

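The drum stands upright in the tray (crop 246,130) and the open gripper is clear above it. Now the vase.

```bash

python3 -m inch '[[[-0.22,0.25,-0.1],[0,0,0],1],[[-0.44,0.5,-0.16],[0,0,0],1],[[-0.66,0.75,-0.16],[0,0,0],1],[[-0.88,1,-0.16],[0,0,0],1]]' >/dev/null
python3 -m inch '[[[-0.22,0.25,0],[0,0,-0.07],1],[[-0.44,0.5,0],[0,0,-0.14],1],[[-0.66,0.75,0],[0,0,-0.21],1],[[-0.88,1,0],[0,0,-0.28],1],[[-0.88,1,0],[0,0,-0.28],1],[[-0.88,1,0],[0,0,-0.28],1]]' >/dev/null
python3 go.py 0.6118 0.1273 0.04 115.2
```

```text
shift [0.005 0.013 0.977] turn [-0.0003 -0.0003 -0.0024] t 11.0 w 0.0858 gf 0.0 F [-1.1  0.8 -0.7] tcp [0.6109 0.1263 0.1377] j [ 0.18  0.52 -0.65  1.78  0.37  0.97 -0.18]
```

```bash

python3 -m inch '[[[0,0.01,0.2],[0,0,0],1],[[0,0.01,0.4],[0,0,0],1],[[0,0.01,0.6],[0,0,0],1],[[0,0.01,0.8],[0,0,0],1],[[0,0.01,0.93],[0,0,0],1],[[0,0.01,0.98],[0,0,0],1],[[0,0.01,0.98],[0,0,0],1]]' >/dev/null
python3 go.py 0.6118 0.1273 0.04 115.2
```

```text
shift [-0.025  0.008 -0.004] turn [-0.0009 -0.0004  0.0001] t 11.58 w 0.0852 gf 0.0 F [-0.3 -0.   0. ] tcp [0.61   0.1292 0.0396] j [ 0.13  0.64 -0.58  1.83  0.47  0.81 -0.26]
```

```bash

python3 -m inch '[[[-0.025,0.01,0],[0,0,0],1],[[-0.025,0.01,0],[0,0,0],1],[[-0.025,0.01,0],[0,0,0],1]]' >/dev/null
python3 go.py 0.6118 0.1273 0.04 115.2
python3 -m inch '[[[0,0,0],[0,0,0],0],[[0,0,0],[0,0,0],0],[[0,0,0],[0,0,0],0],[[0,0,0],[0,0,0],0],[[0,0,0],[0,0,0],0],[[0,0,0],[0,0,0],0],[[0,0,0],[0,0,0],0],[[0,0,0],[0,0,0],0]]' 60
python3 go.py 0.6118 0.1273 0.14 115.2
```

```text
shift [ 0.013 -0.014  0.014] turn [ 0.001   0.0003 -0.0005] t 11.83 w 0.0848 gf 0.0 F [ 0.8 -0.6 -0.6] tcp [0.6137 0.1268 0.0414] j [ 0.13  0.64 -0.58  1.83  0.47  0.82 -0.25]
time_s: 12.5
eef_pos: [0.613, 0.1266, 0.041]
tool_rot: [3.141, 0.0, 2.01]
wrist_force: [-2.9, -1.1, 9.3]
gripper_width: 0.0573
gripper_force: 63.5
shift [ 0.011 -0.008 -0.99 ] turn [ 0.0001  0.0003 -0.0003] t 12.5 w 0.0573 gf 63.5 F [-2.9 -1.1  9.3] tcp [0.613  0.1266 0.041 ] j [ 0.13  0.64 -0.58  1.83  0.47  0.82 -0.25]
```

```bash
sed -i "s/^s=state.*/from rig import read_camera\nL=[]\nfor i in range(int(sys.argv[5]) if len(sys.argv)>5 else 1):\n    if i: read_camera('top')\n    L.append(state())\ns=L[-1]; x,y,z,yaw=map(float,sys.argv[1:5]); print(np.std([q['eef_pos'] for q in L],0).round(4)); s['eef_pos']=np.mean([q['eef_pos'] for q in L],0)/" go.py
python3 go.py 0.6118 0.1273 0.14 115.2 8
python3 -m inch '[[[0,0,-0.1],[0,0,0],0],[[0,0,-0.3],[0,0,0],0],[[0,0,-0.5],[0,0,0],0],[[0,0,-0.7],[0,0,0],0],[[0,0,-0.9],[0,0,0],0],[[0,0,-1],[0,0,0],0],[[0,0,-1],[0,0,0],0]]' >/dev/null
python3 go.py 0.4199 -0.2896 0.14 68.6
```

```text
[0. 0. 0.]
shift [ 0.011 -0.008 -0.99 ] turn [ 0.0001  0.0003 -0.0003] t 12.85 w 0.0575 gf 63.5 F [-3.2 -1.8  8.9] tcp [0.613  0.1266 0.041 ] j [ 0.13  0.64 -0.58  1.83  0.47  0.82 -0.25]
[0. 0. 0.]
shift [-2.945 -3.528  0.019] turn [ 2.200e-03 -3.000e-04  5.175e-01] t 13.43 w 0.0567 gf 66.4 F [ 0.1  1.  -4.5] tcp [0.6139 0.127  0.1428] j [ 0.18  0.51 -0.65  1.77  0.37  0.98 -0.17]
```

```bash

python3 -m inch '[[[-0.07,-0.09,0],[0,0,0],0],[[-0.22,-0.26,0],[0,0,0],0],[[-0.39,-0.46,0],[0,0,0],0],[[-0.56,-0.67,0],[0,0,0],0],[[-0.74,-0.88,0],[0,0,0],0]]' >/dev/null
python3 -m inch '[[[-0.15,-0.18,0],[0,0,0],0],[[-0.3,-0.36,0],[0,0,0],0],[[-0.44,-0.53,0],[0,0,0],0],[[-0.59,-0.7,0],[0,0,0],0],[[-0.74,-0.88,0],[0,0,0],0]]' >/dev/null
python3 -m inch '[[[-0.15,-0.18,0],[0,0,0],0],[[-0.3,-0.36,0],[0,0,0],0],[[-0.44,-0.53,0],[0,0,0],0],[[-0.59,-0.7,0],[0,0,0],0],[[-0.74,-0.88,0],[0,0,0],0]]' >/dev/null
python3 -m inch '[[[-0.15,-0.18,0],[0,0,0.05],0],[[-0.3,-0.36,0],[0,0,0.12],0],[[-0.44,-0.53,0],[0,0,0.19],0],[[-0.59,-0.7,0],[0,0,0.26],0],[[-0.66,-0.8,0],[0,0,0.33],0],[[-0.73,-0.88,0],[0,0,0.4],0],[[-0.73,-0.88,0],[0,0,0.47],0],[[-0.73,-0.88,0],[0,0,0.518],0]]' >/dev/null
python3 -m inch '[[[0,0,0],[0,0,0],0],[[0,0,0],[0,0,0],0],[[0,0,0],[0,0,0],0]]' >/dev/null
python3 go.py 0.4195 -0.2906 0.091 68.6 
```

```text
[0. 0. 0.]
shift [-0.008  0.004  0.487] turn [-0.0006 -0.0001  0.0016] t 15.6 w 0.0575 gf 66.2 F [-0.7 -0.  -4.7] tcp [ 0.4195 -0.2897  0.1397] j [ 0.84  0.3  -0.42  2.04  0.16  0.84 -0.04]
```

```bash

python3 -m inch '[[[0,0,0.08],[0,0,0],0],[[0,0,0.2],[0,0,0],0],[[-0.008,0.004,0.32],[0,0,0],0],[[-0.008,0.004,0.42],[0,0,0],0],[[-0.008,0.004,0.465],[0,0,0],0],[[-0.008,0.004,0.465],[0,0,0],0],[[-0.008,0.004,0.465],[0,0,0],0],[[-0.008,0.004,0.465],[0,0,0],0]]' >/dev/null
python3 go.py 0.4195 -0.2906 0.089 68.6 
cat > chk.py <<'E'
from h import *; import sys
C={n:camera_model(n) for n in('side','top')}; I={n:read_camera(n) for n in C}
if len(sys.argv)>1:
    cs=sys.argv[1]; v=I['side'][:,:,::-1]; cv2.imwrite(f'pics/{cs}.png',cv2.resize(v[300:470,290:490],None,fx=3,fy=3))
E
python3 chk.py v1
```

```text
[0. 0. 0.]
shift [ 0.001 -0.008  0.051] turn [ 0.0002 -0.     -0.0003] t 16.27 w 0.0572 gf 66.1 F [-0.5  0.5 -3.9] tcp [ 0.4202 -0.291   0.0941] j [ 0.82  0.37 -0.4   2.07  0.21  0.74 -0.09]
```

View pics/v1.png

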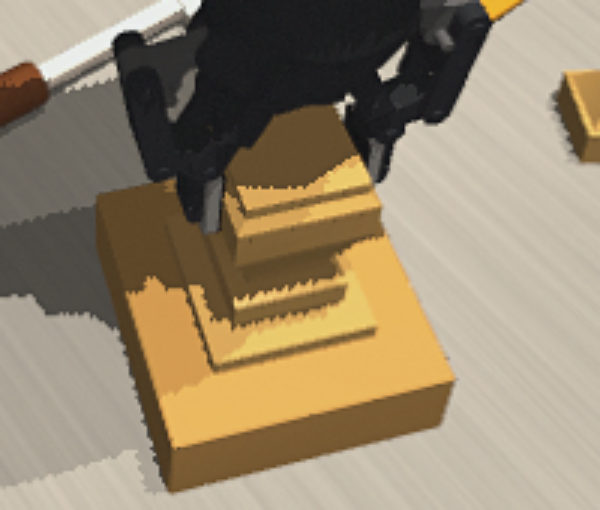

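The vase is upright between the fingers, just above the seat and squared with it (foot edge at crop 230–345, 300). Lower and release.

```bash

python3 -m inch '[[[0,-0.008,0.02],[0,0,0],0],[[0,-0.008,0.035],[0,0,0],0],[[0,-0.008,0.045],[0,0,0],0],[[0,-0.008,0.045],[0,0,0],0],[[0,-0.008,0.045],[0,0,0],0]]' >/dev/null
python3 go.py 0.4195 -0.2906 0.089 68.6
```

```text
[0. 0. 0.]
shift [0.    0.003 0.003] turn [-0.0001 -0.0001 -0.0004] t 16.78 w 0.057 gf 66.1 F [ 0.6  0.4 -4.4] tcp [ 0.4192 -0.2905  0.0893] j [ 0.82  0.37 -0.4   2.08  0.21  0.73 -0.09]
```

```bash

python3 -m inch '[[[0,0,0.008],[0,0,0],0],[[0,0,0.01],[0,0,0],0],[[0,0,0.01],[0,0,0],0]]' 
python3 -m inch '[[[0,0,0],[0,0,0],1],[[0,0,0],[0,0,0],1],[[0,0,0],[0,0,0],1],[[0,0,0],[0,0,0],1],[[0,0,0],[0,0,0],1],[[0,0,0],[0,0,0],1]]' 
python3 -m inch '[[[0,0,-0.2],[0,0,0],1],[[0,0,-0.4],[0,0,0],1],[[0,0,-0.6],[0,0,0],1],[[0,0,-0.8],[0,0,0],1],[[0,0,-1],[0,0,0],1],[[0,0,-1],[0,0,0],1]]' >/dev/null
python3 go.py 0.4748 -0.009 0.17 75.4
```

```text
time_s: 17.03
eef_pos: [0.4193, -0.2906, 0.0889]
tool_rot: [3.141, 0.0, 1.197]
wrist_force: [-4.9, 3.1, 9.0]
gripper_width: 0.0568
gripper_force: 68.1
time_s: 17.53
eef_pos: [0.4193, -0.2906, 0.0883]
tool_rot: [3.142, -0.0, 1.197]
wrist_force: [-0.1, 0.1, -0.2]
gripper_width: 0.0852
gripper_force: 0.0
[0. 0. 0.]
shift [ 2.826 -0.53   0.213] turn [ 0.0029  0.0009 -0.076 ] t 18.03 w 0.0853 gf 0.0 F [ 0.9 -0.6 -0.1] tcp [ 0.4207 -0.2914  0.1918] j [ 0.86  0.23 -0.43  1.99  0.12  0.94 -0.01]
```

```bash

python3 -m inch '[[[0.24,-0.04,0],[0,0,0],1],[[0.47,-0.09,0],[0,0,0],1],[[0.71,-0.13,0],[0,0,0],1],[[0.94,-0.18,0],[0,0,0],1]]' >/dev/null
python3 -m inch '[[[0.24,-0.04,0],[0,0,0],1],[[0.47,-0.09,0],[0,0,0],1],[[0.71,-0.13,0],[0,0,0],1],[[0.94,-0.18,0],[0,0,0],1]]' >/dev/null
python3 -m inch '[[[0.24,-0.04,0],[0,0,-0.06],1],[[0.47,-0.09,0.1],[0,0,-0.076],1],[[0.71,-0.13,0.2],[0,0,-0.076],1],[[0.95,-0.17,0.3],[0,0,-0.076],1],[[0.95,-0.17,0.5],[0,0,-0.076],1],[[0.95,-0.17,0.7],[0,0,-0.076],1],[[0.95,-0.17,0.7],[0,0,-0.076],1],[[0.95,-0.17,0.7],[0,0,-0.076],1]]' >/dev/null
python3 go.py 0.4748 -0.009 0.002 75.4
cat > chk.py <<'E'
from h import *; import sys
def chk(parts,tag):   # parts stacked: [(name,z)...]
    C={n:camera_model(n) for n in('side','top')}; I={n:read_camera(n) for n in C}
    P=[('plinth',0,0)]+[(n,z,i+1) for i,(n,z) in enumerate(parts)]
    p0=[.4199,-.2896,np.radians(-21.4)]*len(P)
    for cs in (['side','top'],['side'],['top']):
        p,e=fit([C[k] for k in cs],[I[k] for k in cs],P,p0)
        print(cs,np.round(p.reshape(-1,3)*[1000,1000,57.3],1).tolist(),round(e,3))
        if len(cs)==2: q=p
    v=[]
    for k in C:
        im=I[k][:,:,::-1].copy()
        b=cv2.resize(im,None,fx=4,fy=4)
        for n,z,i in P:
            for h in hulls(C[k],n,q[3*i:3*i+3],z): cv2.polylines(b,[np.round((h*4+1.5)*8).astype(np.int32)],True,(255,0,255),1,shift=3)
        c=proj(C[k],[.42,-.29,.1])[0]*4; x,y=int(c[0])-200,min(int(c[1])-350,1920-600) 
        v.append(b[max(y,0):max(y,0)+600,x:x+400])
    cv2.imwrite(f'pics/{tag}.png',np.hstack(v))
tag=sys.argv[1]; Z={'vase':.048,'slab':.128,'die':.15,'point':.186}
chk([(n,Z[n]) for n in sys.argv[2:]],tag)
E
python3 chk.py c1 vase
```

```text
[0. 0. 0.]
shift [-0.008  0.027  1.158] turn [-0.0015  0.      0.0003] t 19.37 w 0.0856 gf 0.0 F [-0.1  0.6  0.8] tcp [ 0.4726 -0.0076  0.1178] j [ 0.42  0.3  -0.62  2.12  0.25  0.79 -0.61]
['side', 'top'] [[419.9, -289.6, -21.6], [419.2, -290.7, -21.4]] 0.124
['side'] [[419.8, -289.5, -21.4], [419.0, -290.6, -21.6]] 0.018
['top'] [[420.0, -289.8, -21.5], [421.0, -288.5, -19.9]] 0.106
```

View pics/c1.png

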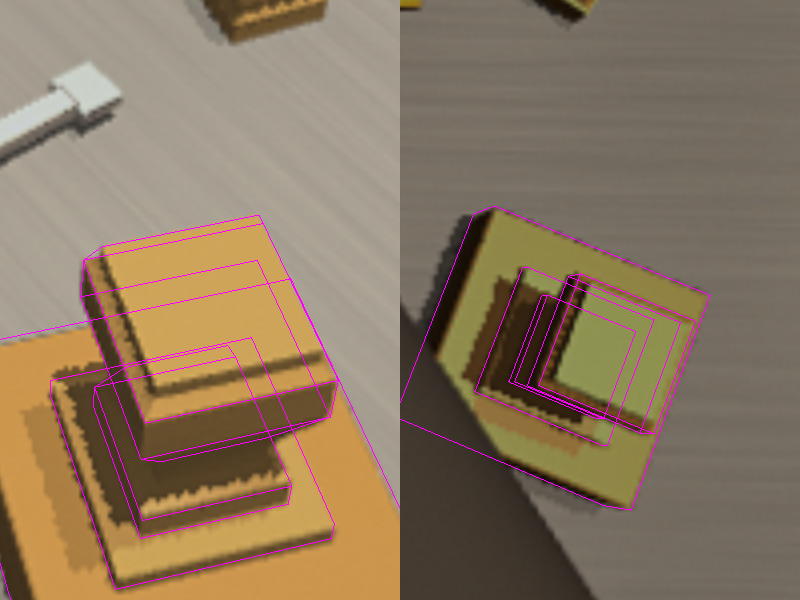

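The vase stands on the seat, about 1 mm off centre and square, with overlay matching in both views. Now the slab.

```bash

python3 -m inch '[[[-0.008,0.027,0.2],[0,0,0],1],[[-0.008,0.027,0.4],[0,0,0],1],[[-0.008,0.027,0.6],[0,0,0],1],[[-0.008,0.027,0.75],[0,0,0],1],[[-0.008,0.027,0.8],[0,0,0],1],[[-0.008,0.027,0.8],[0,0,0],1],[[-0.008,0.027,0.8],[0,0,0],1],[[-0.008,0.027,0.8],[0,0,0],1]]' >/dev/null
python3 go.py 0.4748 -0.009 0.002 75.4
```

```text
[0. 0. 0.]
shift [-0.001 -0.019  0.376] turn [ 0.0012 -0.0002 -0.0001] t 20.13 w 0.0854 gf 0.0 F [ 0.  -0.2 -0.2] tcp [ 0.4766 -0.0093  0.0396] j [ 0.34  0.44 -0.54  2.17  0.38  0.63 -0.73]
```

```bash

python3 -m inch '[[[0,-0.01,0.12],[0,0,0],1],[[0,-0.01,0.22],[0,0,0],1],[[0,-0.01,0.3],[0,0,0],1],[[0,-0.01,0.35],[0,0,0],1],[[0,-0.01,0.35],[0,0,0],1],[[0,-0.01,0.35],[0,0,0],1]]' >/dev/null
python3 go.py 0.4748 -0.009 0.002 75.4
python3 -m inch '[[[0,0,0],[0,0,0],1],[[0,0,0],[0,0,0],1]]' >/dev/null
python3 go.py 0.4748 -0.009 0.002 75.4
```

```text
[0. 0. 0.]
shift [-0.001  0.002  0.012] turn [-0.0004  0.      0.0002] t 20.63 w 0.0852 gf 0.0 F [0.4 0.7 0.1] tcp [ 0.4747 -0.0089  0.0032] j [ 0.3   0.5  -0.5   2.18  0.45  0.55 -0.78]
[0. 0. 0.]
shift [-0.001 -0.002  0.017] turn [ 0.0003 -0.0001  0.    ] t 20.8 w 0.0856 gf 0.0 F [ 0.3 -0.7 -0.1] tcp [ 0.475  -0.009   0.0037] j [ 0.3   0.5  -0.5   2.18  0.45  0.55 -0.78]
```

```bash

python3 -m inch '[[[0,0,0.01],[0,0,0],0],[[0,0,0.01],[0,0,0],0],[[0,0,0.01],[0,0,0],0],[[0,0,0.01],[0,0,0],0],[[0,0,0.01],[0,0,0],0],[[0,0,0.01],[0,0,0],0],[[0,0,0.01],[0,0,0],0],[[0,0,0.01],[0,0,0],0]]' 60
python3 -m inch '[[[0,0,-0.1],[0,0,0],0],[[0,0,-0.3],[0,0,0],0],[[0,0,-0.5],[0,0,0],0],[[0,0,-0.7],[0,0,0],0],[[0,0,-0.9],[0,0,0],0],[[0,0,-1],[0,0,0],0]]' >/dev/null
python3 -m inch '[[[0,0,-0.1],[0,0,0],0],[[0,0,-0.3],[0,0,0],0],[[0,0,-0.5],[0,0,0],0],[[0,0,-0.6],[0,0,0],0],[[0,0,-0.6],[0,0,0],0]]' >/dev/null
python3 go.py 0.4196 -0.290 0.16 68.6
```

```text
time_s: 21.47
eef_pos: [0.4749, -0.0091, 0.0028]
tool_rot: [3.141, 0.0, 1.316]
wrist_force: [-2.5, 0.2, 9.8]
gripper_width: 0.0625
gripper_force: 63.5
[0. 0. 0.]
shift [-2.86   0.166  0.039] turn [ 0.0017 -0.0003  0.0754] t 22.38 w 0.0624 gf 67.4 F [ 1.2  0.4 -1.9] tcp [ 0.4757 -0.0091  0.1639] j [ 0.46  0.24 -0.65  2.08  0.19  0.88 -0.55]
```

```bash

python3 -m inch '[[[-0.1,0,0],[0,0,0],0],[[-0.3,0.02,0],[0,0,0],0],[[-0.52,0.03,0],[0,0,0],0],[[-0.74,0.04,0],[0,0,0],0],[[-0.95,0.055,0],[0,0,0],0]]' >/dev/null
python3 -m inch '[[[-0.2,0.01,0],[0,0,0],0],[[-0.4,0.02,0],[0,0,0],0],[[-0.6,0.03,0],[0,0,0],0],[[-0.8,0.045,0],[0,0,0],0],[[-0.95,0.055,0],[0,0,0],0]]' >/dev/null
python3 -m inch '[[[-0.2,0.01,0],[0,0,0.02],0],[[-0.4,0.02,0],[0,0,0.04],0],[[-0.6,0.03,0],[0,0,0.06],0],[[-0.8,0.045,0],[0,0,0.075],0],[[-0.9,0.055,0],[0,0,0.075],0],[[-0.95,0.055,0],[0,0,0.075],0],[[-0.95,0.055,0],[0,0,0.075],0],[[-0.95,0.055,0],[0,0,0.075],0]]' >/dev/null
python3 go.py 0.4196 -0.290 0.131 68.6
python3 -m inch '[[[0,0,0],[0,0,0],0],[[0,0,0],[0,0,0],0]]' >/dev/null
python3 go.py 0.4196 -0.290 0.131 68.6
```

```text
[0. 0. 0.]
shift [-0.013  0.011  0.312] turn [-0.0001 -0.0003  0.001 ] t 23.88 w 0.0626 gf 67.4 F [ 0.4  0.7 -1.6] tcp [ 0.4191 -0.2884  0.1622] j [ 0.87  0.27 -0.45  2.02  0.15  0.88 -0.04]
[0. 0. 0.]
shift [-0.016  0.01   0.314] turn [ 0.     -0.0001  0.0016] t 24.05 w 0.0625 gf 67.4 F [-0.4  0.5 -1.7] tcp [ 0.4192 -0.2881  0.1624] j [ 0.87  0.27 -0.45  2.02  0.15  0.88 -0.04]
```

```bash

python3 -m inch '[[[-0.015,0.01,0.08],[0,0,0],0],[[-0.015,0.01,0.16],[0,0,0],0],[[-0.015,0.01,0.23],[0,0,0],0],[[-0.015,0.01,0.27],[0,0,0],0],[[-0.015,0.01,0.29],[0,0,0],0],[[-0.015,0.01,0.29],[0,0,0],0],[[-0.015,0.01,0.29],[0,0,0],0]]' >/dev/null
python3 go.py 0.4196 -0.290 0.131 68.6
python3 -m inch '[[[0,0,0],[0,0,0],0],[[0,0,0],[0,0,0],0]]' >/dev/null
python3 go.py 0.4196 -0.290 0.131 68.6
```

```text
[0. 0. 0.]
shift [ 0.007 -0.     0.023] turn [-0.0001 -0.0001  0.0006] t 24.63 w 0.0624 gf 67.4 F [ 0.4  0.3 -1.1] tcp [ 0.4194 -0.2907  0.1333] j [ 0.86  0.31 -0.44  2.04  0.18  0.83 -0.06]
[0. 0. 0.]
shift [ 0.008 -0.002  0.026] turn [0.0003 0.0001 0.0006] t 24.8 w 0.0623 gf 67.4 F [-0.2 -0.1 -1.7] tcp [ 0.4195 -0.2908  0.1336] j [ 0.86  0.31 -0.44  2.04  0.18  0.83 -0.06]
```

```bash

python3 -m inch '[[[0.003,0,0.01],[0,0,0],0],[[0.004,0,0.018],[0,0,0],0],[[0.004,0,0.024],[0,0,0],0],[[0.004,0,0.024],[0,0,0],0]]'
```

```text
time_s: 25.13
eef_pos: [0.4195, -0.2903, 0.1309]
tool_rot: [3.142, -0.0, 1.198]
wrist_force: [-0.5, 0.3, -1.3]
gripper_width: 0.0623
gripper_force: 67.4
```

```bash

python3 -m inch '[[[0,0,0.006],[0,0,0],0],[[0,0,0.01],[0,0,0],0],[[0,0,0.01],[0,0,0],0]]'
python3 -m inch '[[[0,0,0],[0,0,0],1],[[0,0,0],[0,0,0],1],[[0,0,0],[0,0,0],1],[[0,0,0],[0,0,0],1],[[0,0,0],[0,0,0],1],[[0,0,0],[0,0,0],1]]'
python3 -m inch '[[[0,0,-0.2],[0,0,0],1],[[0,0,-0.4],[0,0,0],1],[[0,0,-0.6],[0,0,0],1],[[0,0,-0.8],[0,0,0],1],[[0,0,-0.8],[0,0,0],1]]' >/dev/null
python3 go.py 0.614 -0.1165 0.12 74.5
```

```text
time_s: 25.38
eef_pos: [0.4195, -0.2904, 0.1308]
tool_rot: [3.141, 0.0, 1.198]
wrist_force: [-5.7, 3.2, 16.7]
gripper_width: 0.0624
gripper_force: 69.5
time_s: 25.88
eef_pos: [0.4194, -0.2903, 0.1299]
tool_rot: [-3.141, -0.0, 1.198]
wrist_force: [0.2, 0.1, -0.1]
gripper_width: 0.0856
gripper_force: 0.0
[0. 0. 0.]
shift [2.33  1.158 0.937] turn [ 0.0029  0.0009 -0.065 ] t 26.3 w 0.0854 gf 0.0 F [-0.3 -0.7  0.5] tcp [ 0.421  -0.2911  0.2134] j [ 0.89  0.21 -0.46  1.97  0.11  0.99  0.  ]
```

```bash

python3 -m inch '[[[0.2,0.1,0],[0,0,0],1],[[0.4,0.2,0],[0,0,0],1],[[0.6,0.3,0],[0,0,0],1],[[0.78,0.39,0],[0,0,0],1]]' >/dev/null
python3 -m inch '[[[0.2,0.1,0],[0,0,0],1],[[0.4,0.2,0],[0,0,0],1],[[0.6,0.3,0.2],[0,0,0],1],[[0.78,0.39,0.3],[0,0,0],1]]' >/dev/null
python3 -m inch '[[[0.2,0.1,0],[0,0,-0.05],1],[[0.4,0.2,0.2],[0,0,-0.065],1],[[0.6,0.3,0.4],[0,0,-0.065],1],[[0.77,0.38,0.6],[0,0,-0.065],1],[[0.77,0.38,0.7],[0,0,-0.065],1],[[0.77,0.38,0.7],[0,0,-0.065],1],[[0.77,0.38,0.7],[0,0,-0.065],1],[[0.77,0.38,0.7],[0,0,-0.065],1]]' >/dev/null
python3 go.py 0.614 -0.1165 0.003 74.5
python3 chk.py c2 vase slab
```

```text
[0. 0. 0.]
shift [0.005 0.017 1.077] turn [ 0.0004  0.0002 -0.0006] t 27.63 w 0.0854 gf 0.0 F [-0.5  0.4 -0.5] tcp [ 0.6122 -0.1165  0.1107] j [ 0.47  0.52 -0.51  1.8   0.32  0.9  -0.45]
['side', 'top'] [[419.4, -289.9, -21.6], [418.5, -291.0, -23.2], [423.3, -279.3, -22.9]] 1.671
['side'] [[420.3, -289.7, -21.5], [421.9, -289.2, -17.9], [417.4, -292.8, -21.1]] 0.029
['top'] [[419.5, -287.4, -20.3], [418.2, -284.3, -29.3], [418.2, -271.7, -24.9]] 1.579
```

View pics/c2.png

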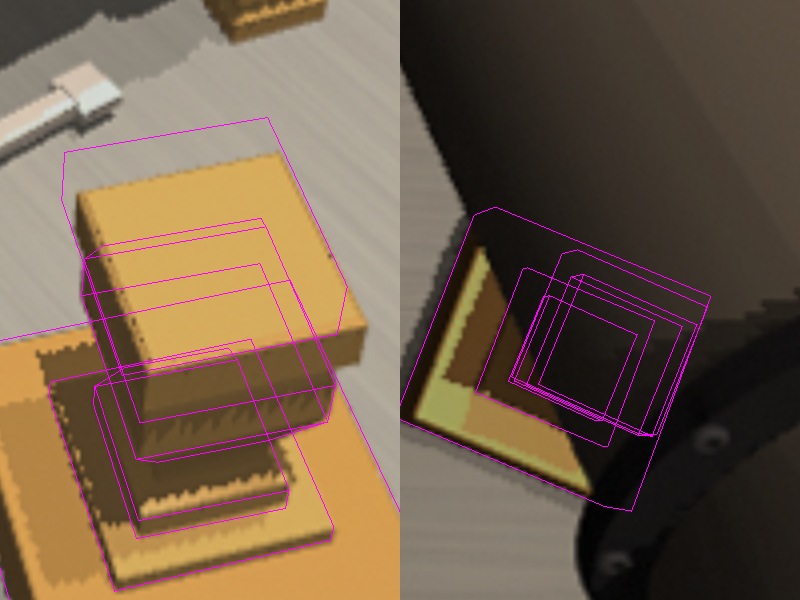

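```bash
python3 - <<'E'
s=open('chk.py').read()
s=s.replace("def chk(parts,tag):","def chk(parts,tag,cams=('side',)):")
s=s.replace("    for cs in (['side','top'],['side'],['top']):\n        p,e=fit([C[k] for k in cs],[I[k] for k in cs],P,p0)",
"""    fixed={0:[.4199,-.2896,np.radians(-21.5)],1:[.4192,-.2906,np.radians(-21.5)],2:FIX2,3:FIX3}
    for cs in [list(cams)]:
        pl,e=fit([C[k] for k in cs],[I[k] for k in cs],P,p0[:3],{i:fixed[i] for i in range(len(P)-1)})
        p=np.r_[sum([list(fixed[i]) for i in range(len(P)-1)],[]),pl]""").replace("if len(cs)==2: q=p","q=p")
s=s.replace("import sys","import sys\nFIX2=FIX3=None",1)
open('chk.py','w').write(s)
h=open('h.py').read()
h=h.replace("def fit(cams,ims,parts,p0):","def fit(cams,ims,parts,p0,fixed=None):\n    pose=lambda q,i: fixed[i] if fixed and i in fixed else (q[:3] if fixed else q[3*i:3*i+3])").replace("hulls(c,n,p0[3*i:3*i+3],z)","hulls(c,n,pose(p0,i),z)").replace("hulls(c,n,q[3*i:3*i+3],z):\n                    cv2","hulls(c,n,pose(q,i),z):\n                    cv2")
open('h.py','w').write(h)
E
python3 chk.py c2b vase slab
```

```text
['side'] [[419.9, -289.6, -21.5], [419.2, -290.6, -21.5], [417.4, -292.8, -21.2]] 0.029
```

```bash

python3 -m inch '[[[0,0.01,0.2],[0,0,0],1],[[0,0.01,0.4],[0,0,0],1],[[0,0.01,0.6],[0,0,0],1],[[0,0.01,0.75],[0,0,0],1],[[0,0.01,0.75],[0,0,0],1],[[0,0.01,0.75],[0,0,0],1],[[0,0.01,0.75],[0,0,0],1]]' >/dev/null
python3 go.py 0.614 -0.1165 0.003 74.5
```

```text
[0. 0. 0.]
shift [-0.006  0.002  0.33 ] turn [ 0.0008 -0.0002  0.    ] t 28.42 w 0.0855 gf 0.0 F [-0.2 -0.5 -0.1] tcp [ 0.6139 -0.1159  0.036 ] j [ 0.44  0.62 -0.47  1.84  0.38  0.78 -0.51]
```

```bash

python3 -m inch '[[[0,0,0.12],[0,0,0],1],[[0,0,0.22],[0,0,0],1],[[0,0,0.3],[0,0,0],1],[[0,0,0.33],[0,0,0],1],[[0,0,0.33],[0,0,0],1],[[0,0,0.33],[0,0,0],1]]' >/dev/null
python3 go.py 0.614 -0.1165 0.003 74.5
python3 -m inch '[[[0,0,0],[0,0,0],0],[[0,0,0],[0,0,0],0],[[0,0,0],[0,0,0],0],[[0,0,0],[0,0,0],0],[[0,0,0],[0,0,0],0],[[0,0,0],[0,0,0],0],[[0,0,0],[0,0,0],0],[[0,0,0],[0,0,0],0]]' 60
python3 -m inch '[[[0,0,-0.1],[0,0,0],0],[[0,0,-0.3],[0,0,0],0],[[0,0,-0.5],[0,0,0],0],[[0,0,-0.7],[0,0,0],0],[[0,0,-0.9],[0,0,0],0],[[0,0,-1],[0,0,0],0]]' >/dev/null
python3 -m inch '[[[0,0,-0.2],[0,0,0],0],[[0,0,-0.4],[0,0,0],0],[[0,0,-0.6],[0,0,0],0],[[0,0,-0.8],[0,0,0],0],[[0,0,-0.9],[0,0,0],0]]' >/dev/null
python3 -m inch '[[[0.2,-0.1,0],[0,0,0],0],[[0.4,-0.2,0],[0,0,0],0],[[0.6,-0.3,0],[0,0,0],0],[[0.8,-0.4,0],[0,0,0],0],[[1,-0.5,0],[0,0,0],0]]' >/dev/null
python3 go.py 0.4196 -0.290 0.19 68.6
sed -i "s/cams=('side',)/cams=('side','top')/" chk.py; python3 chk.py c3 vase slab
```

```text
[0. 0. 0.]
shift [-0.006  0.01  -0.012] turn [-0.0002 -0.0001  0.0002] t 28.92 w 0.085 gf 0.0 F [ 0.1 -0.3  0.8] tcp [ 0.6132 -0.1157  0.0018] j [ 0.42  0.66 -0.45  1.85  0.41  0.72 -0.53]
time_s: 29.58
eef_pos: [0.6136, -0.1159, 0.0025]
tool_rot: [3.141, -0.0, 1.3]
wrist_force: [-0.3, 0.2, 6.9]
gripper_width: 0.0426
gripper_force: 61.7
[0. 0. 0.]
shift [-3.203 -0.892  0.016] turn [-0.0004  0.0001  0.0655] t 30.92 w 0.0431 gf 61.2 F [ 0.8 -0.  -1.2] tcp [ 0.5911 -0.0052  0.1915] j [ 0.37  0.39 -0.59  1.81  0.25  1.02 -0.59]
['side', 'top'] [[419.9, -289.6, -21.5], [419.2, -290.6, -21.5], [419.9, -289.6, -21.4]] infh.py:48: RuntimeWarning: divide by zero encountered in scalar divide
  e+=(k.astype(bool)^m).sum()/m.sum()
  np.max(np.abs(fsim[0] - fsim[1:])) <= fatol):
```

View pics/c3.png

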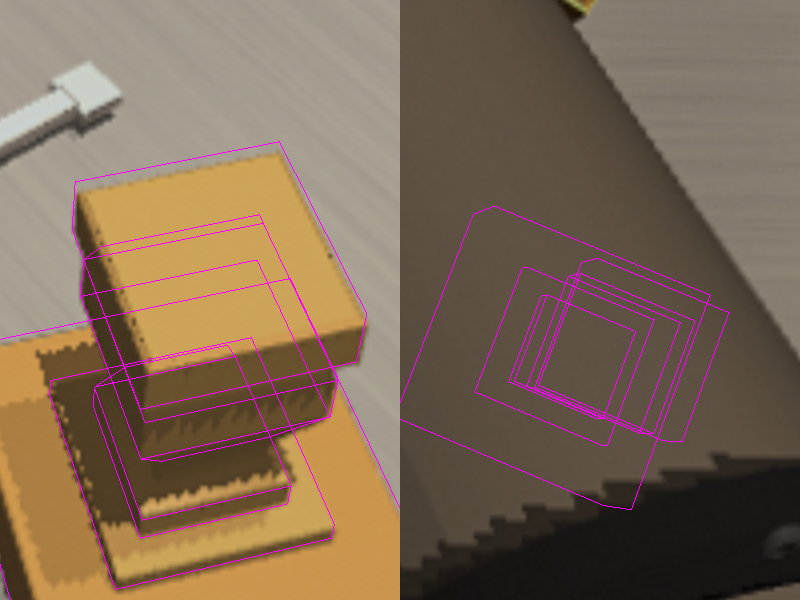

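```bash
cat > t.py <<'E'
from h import *
c=camera_model('side'); T=camera_model('top'); i0=cv2.imread('pics/side0.png')[:,:,::-1]; t0=cv2.imread('pics/top0.png')[:,:,::-1]; im=read_camera('side')
cv2.imwrite('pics/side3.png',im[:,:,::-1])
F={0:[.4199,-.2896,np.radians(-21.5)],1:[.4192,-.2906,np.radians(-21.5)]}
P=[('plinth',0,0),('vase',.048,1),('slab',.128,2)]
for h in (16,18,20,22,24):
    M['slab']=[(sq(32),0),(sq(32),h)]
    a,e=fit([c],[i0],[('slab',0,0)],[.4748,-.009,-.255]); b,f=fit([c,T],[i0,t0],[('slab',0,0)],[.4748,-.009,-.255])
    r,g=fit([c],[im],P,[.4196,-.29,-.373],F)
    k=[1000,1000,57.3]; print(h,(a*k).round(1),round(e,4),(b*k).round(1),round(f,4),(r*k).round(1),round(g,4))
m=mask(im)
pr=proj(c,[.4196,-.29,.14])[0].astype(int); print(pr)
E
python3 t.py
```

```text
16 [476.6  -7.1 -14.7] 0.0229 [475.8  -8.2 -14.4] 0.0945 [ 421.4 -289.4  -21. ] 0.0243
18 [476.1  -7.7 -14.4] 0.0122 [475.7  -8.2 -14.4] 0.0657 [ 420.2 -290.5  -21.1] 0.0255
20 [475.7  -8.3 -14.9] 0.0427 [475.   -9.1 -14.7] 0.0735 [ 418.8 -291.6  -21.2] 0.0275
22 [475.8  -8.3 -14.9] 0.0738 [474.8  -9.  -14.6] 0.1022 [ 417.4 -292.8  -21.2] 0.0295
24 [475.9  -8.  -14.8] 0.1051 [474.7  -8.9 -14.6] 0.1338 [ 416.  -294.   -21.2] 0.0313
[384 343]
```

The slab measures about 18 mm thick in the images, not 22. With that thickness it fits at (420.2, -290.5), which is centred. Now the die.

```bash

python3 -m inch '[[[-0.1,-0.02,0],[0,0,0],0],[[-0.3,-0.08,0],[0,0,0],0],[[-0.5,-0.14,0],[0,0,0],0],[[-0.65,-0.18,0],[0,0,0],0],[[-0.8,-0.222,0],[0,0,0],0]]' >/dev/null
python3 -m inch '[[[-0.2,-0.06,0],[0,0,0],0],[[-0.4,-0.11,0],[0,0,0],0],[[-0.6,-0.16,0],[0,0,0],0],[[-0.8,-0.222,0],[0,0,0],0]]' >/dev/null
python3 -m inch '[[[-0.2,-0.06,0],[0,0,0],0],[[-0.4,-0.11,0],[0,0,0],0],[[-0.6,-0.16,0],[0,0,0],0],[[-0.8,-0.222,0],[0,0,0],0]]' >/dev/null
python3 -m inch '[[[-0.2,-0.06,0],[0,0,0.02],0],[[-0.4,-0.11,0],[0,0,0.04],0],[[-0.55,-0.16,0],[0,0,0.065],0],[[-0.7,-0.2,0],[0,0,0.065],0],[[-0.8,-0.222,0],[0,0,0.065],0],[[-0.8,-0.222,0],[0,0,0.065],0],[[-0.8,-0.222,0],[0,0,0.065],0],[[-0.8,-0.222,0],[0,0,0.065],0]]' >/dev/null
python3 go.py 0.4203 -0.2895 0.1525 68.6
```

```text
[0. 0. 0.]
shift [ 0.004 -0.009  0.394] turn [-0.     -0.0003  0.0008] t 32.82 w 0.0435 gf 61.3 F [-0.2  0.3 -1.7] tcp [ 0.421  -0.2902  0.1919] j [ 0.88  0.24 -0.46  1.99  0.13  0.95 -0.01]
```

```bash

python3 -m inch '[[[0,-0.005,0.08],[0,0,0],0],[[0,-0.005,0.18],[0,0,0],0],[[0,-0.005,0.27],[0,0,0],0],[[0,-0.005,0.32],[0,0,0],0],[[0,-0.005,0.35],[0,0,0],0],[[0,-0.005,0.35],[0,0,0],0],[[0,-0.005,0.35],[0,0,0],0],[[0,-0.005,0.35],[0,0,0],0]]' >/dev/null
python3 go.py 0.4203 -0.2895 0.1505 68.6
```

```text
[0. 0. 0.]
shift [ 0.01  -0.006  0.067] turn [ 0.0003 -0.      0.0006] t 33.48 w 0.0434 gf 61.3 F [-0.3  0.  -1.2] tcp [ 0.4205 -0.2906  0.1572] j [ 0.87  0.28 -0.45  2.02  0.16  0.88 -0.04]
```

```bash

python3 -m inch '[[[0.005,-0.003,0.01],[0,0,0],0],[[0.008,-0.005,0.02],[0,0,0],0],[[0.008,-0.005,0.03],[0,0,0],0],[[0.008,-0.005,0.03],[0,0,0],0]]' | grep -E "force|eef"
python3 -m inch '[[[0,0,0.007],[0,0,0],0],[[0,0,0.015],[0,0,0],0],[[0,0,0.015],[0,0,0],0]]' | grep -E "force|eef"
```

```text
eef_pos: [0.42, -0.2896, 0.1538]
wrist_force: [0.6, -0.4, -1.0]
gripper_force: 61.3
eef_pos: [0.4202, -0.2897, 0.1524]
wrist_force: [-1.0, -0.7, -1.6]
gripper_force: 61.4
```

```bash

python3 -m inch '[[[0,0,0.005],[0,0,0],0],[[0,0,0.01],[0,0,0],0],[[0,0,0.01],[0,0,0],0]]' | grep -E "force|eef"
python3 -m inch '[[[0,0,0.005],[0,0,0],0],[[0,0,0.01],[0,0,0],0],[[0,0,0.01],[0,0,0],0]]' | grep -E "force|eef"
```

```text
eef_pos: [0.4203, -0.2898, 0.1524]
wrist_force: [-4.4, 3.5, 17.8]
gripper_force: 63.6
eef_pos: [0.4205, -0.2899, 0.1524]
wrist_force: [-10.7, 6.0, 36.7]
gripper_force: 65.9
```

```bash

python3 -m inch '[[[0,0,-0.012],[0,0,0],0],[[0,0,-0.012],[0,0,0],0]]' | grep -E "force|eef"
python3 -m inch '[[[0,0,0],[0,0,0],1],[[0,0,0],[0,0,0],1],[[0,0,0],[0,0,0],1],[[0,0,0],[0,0,0],1],[[0,0,0],[0,0,0],1],[[0,0,0],[0,0,0],1]]'| grep -E "force|eef"
python3 -m inch '[[[0,0,-0.2],[0,0,0],1],[[0,0,-0.4],[0,0,0],1],[[0,0,-0.6],[0,0,0],1],[[0,0,-0.8],[0,0,0],1],[[0,0,-0.8],[0,0,0],1]]' >/dev/null
python3 go.py 0.6344 -0.3075 0.12 56.9
```

```text
eef_pos: [0.4205, -0.2899, 0.1524]
wrist_force: [-3.6, 2.4, 15.2]
gripper_force: 63.2
eef_pos: [0.42, -0.2896, 0.1515]
wrist_force: [-0.1, 0.5, -0.2]
gripper_force: 0.0
[0. 0. 0.]
shift [0.616 2.04  1.16 ] turn [0.003  0.0004 0.1306] t 35.65 w 0.0856 gf 0.0 F [1.1 0.4 0. ] tcp [ 0.4216 -0.2903  0.2351] j [ 0.89  0.18 -0.46  1.94  0.1   1.03  0.01]
```

```bash

python3 -m inch '[[[0.07,0.22,0],[0,0,0],1],[[0.14,0.45,0],[0,0,0],1],[[0.2,0.68,0],[0,0,0],1]]' >/dev/null
python3 -m inch '[[[0.07,0.22,0],[0,0,0],1],[[0.14,0.45,0.2],[0,0,0],1],[[0.2,0.68,0.4],[0,0,0],1]]' >/dev/null
python3 -m inch '[[[0.07,0.22,0.2],[0,0,0.06],1],[[0.14,0.45,0.4],[0,0,0.13],1],[[0.2,0.68,0.6],[0,0,0.13],1],[[0.2,0.68,0.76],[0,0,0.13],1],[[0.2,0.68,0.76],[0,0,0.13],1],[[0.2,0.68,0.76],[0,0,0.13],1],[[0.2,0.68,0.76],[0,0,0.13],1]]' >/dev/null
python3 go.py 0.6344 -0.3075 0.002 56.9
python3 - <<'E'
import re
s=open('chk.py').read()
s=s.replace("FIX2=FIX3=None","import h; h.M['slab']=[(sq(32),0),(sq(32),18),(sq(28),22)]\nFIX2=[.4202,-.2905,np.radians(-21.2)];FIX3=None").replace("cams=('side','top')","cams=('side',)")
open('chk.py','w').write(s)
E
python3 chk.py c4 vase slab; python3 chk.py c4 vase slab die
```

```text
[0. 0. 0.]
shift [0.021 0.018 1.145] turn [0.0003 0.     0.0004] t 36.73 w 0.0854 gf 0.0 F [-0.5  0.5  0.7] tcp [ 0.6317 -0.3083  0.1165] j [ 0.63  0.61 -0.38  1.61  0.26  0.98 -0.41]
['side'] [[419.9, -289.6, -21.5], [419.2, -290.6, -21.5], [434.4, -273.6, -30.9]] 0.061
['side'] [[419.9, -289.6, -21.5], [419.2, -290.6, -21.5], [420.2, -290.5, -21.2], [419.9, -291.0, -21.5]] 0.027
```

View pics/c4.png

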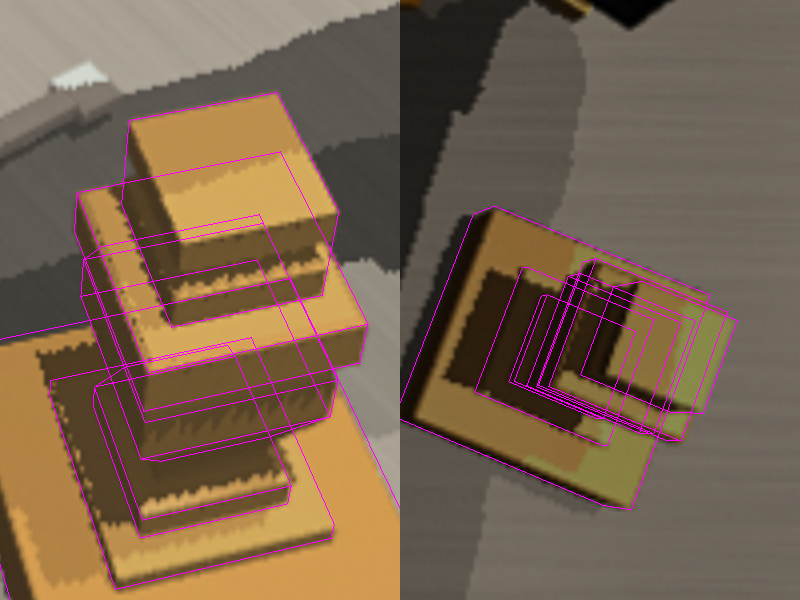

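All pieces are upright and aligned (die at about 419.9, -291.0). Now the cap.

```bash

python3 -m inch '[[[0.015,0.012,0.2],[0,0,0],1],[[0.015,0.012,0.4],[0,0,0],1],[[0.015,0.012,0.6],[0,0,0],1],[[0.015,0.012,0.75],[0,0,0],1],[[0.015,0.012,0.75],[0,0,0],1],[[0.015,0.012,0.75],[0,0,0],1],[[0.015,0.012,0.75],[0,0,0],1]]' >/dev/null
python3 go.py 0.6344 -0.3075 0.002 56.9
```

```text
[0. 0. 0.]
shift [ 0.001 -0.001  0.399] turn [ 0.0009 -0.0002  0.0006] t 37.52 w 0.0855 gf 0.0 F [0.3 0.2 0.3] tcp [ 0.6344 -0.3076  0.0419] j [ 0.61  0.69 -0.36  1.64  0.3   0.86 -0.44]
```

```bash

python3 -m inch '[[[0,0,0.12],[0,0,0],1],[[0,0,0.24],[0,0,0],1],[[0,0,0.34],[0,0,0],1],[[0,0,0.39],[0,0,0],1],[[0,0,0.39],[0,0,0],1],[[0,0,0.39],[0,0,0],1]]' >/dev/null
python3 go.py 0.6344 -0.3075 0.002 56.9
python3 -m inch '[[[0,0,0],[0,0,0],0],[[0,0,0],[0,0,0],0],[[0,0,0],[0,0,0],0],[[0,0,0],[0,0,0],0],[[0,0,0],[0,0,0],0],[[0,0,0],[0,0,0],0],[[0,0,0],[0,0,0],0],[[0,0,0],[0,0,0],0]]' 50
python3 -m inch '[[[0,0,-0.1],[0,0,0],0],[[0,0,-0.3],[0,0,0],0],[[0,0,-0.5],[0,0,0],0],[[0,0,-0.7],[0,0,0],0],[[0,0,-0.9],[0,0,0],0],[[0,0,-1],[0,0,0],0]]' >/dev/null
python3 -m inch '[[[0,0,-0.2],[0,0,0],0],[[0,0,-0.4],[0,0,0],0],[[0,0,-0.6],[0,0,0],0],[[0,0,-0.8],[0,0,0],0],[[0,0,-1],[0,0,0],0]]' >/dev/null
python3 -m inch '[[[0,0,-0.1],[0,0,0],0],[[0,0,-0.2],[0,0,0],0],[[0,0,-0.2],[0,0,0],0],[[0,0,-0.2],[0,0,0],0]]' >/dev/null
python3 go.py 0.42 -0.2905 0.2 68.6
```

```text
[0. 0. 0.]
shift [ 0.002  0.008 -0.009] turn [-0.0006  0.      0.0007] t 38.02 w 0.0855 gf 0.0 F [ 0.4 -0.3 -0. ] tcp [ 0.6336 -0.3072  0.0011] j [ 0.6   0.74 -0.34  1.66  0.32  0.8  -0.46]
time_s: 38.68
eef_pos: [0.6341, -0.3076, 0.0023]
tool_rot: [3.141, -0.0, 0.994]
wrist_force: [-0.9, -0.1, 5.5]
gripper_width: 0.0391
gripper_force: 51.4
[0. 0. 0.]
shift [-1.023 -1.882  0.212] turn [-0.0002  0.     -0.1294] t 39.93 w 0.0392 gf 50.6 F [-0.3  0.3 -1.8] tcp [ 0.6336 -0.3074  0.2211] j [ 0.64  0.51 -0.4   1.52  0.21  1.15 -0.38]
```

```bash

python3 -m inch '[[[-0.06,-0.1,0],[0,0,0],0],[[-0.17,-0.3,0],[0,0,0],0],[[-0.28,-0.52,0],[0,0,0],0],[[-0.4,-0.74,0],[0,0,0],0],[[-0.51,-0.94,0],[0,0,0],0]]' >/dev/null
python3 -m inch '[[[-0.12,-0.22,0],[0,0,-0.03],0],[[-0.25,-0.45,0],[0,0,-0.06],0],[[-0.37,-0.67,0],[0,0,-0.09],0],[[-0.47,-0.86,0],[0,0,-0.129],0],[[-0.51,-0.94,0],[0,0,-0.129],0],[[-0.51,-0.94,0],[0,0,-0.129],0],[[-0.51,-0.94,0],[0,0,-0.129],0],[[-0.51,-0.94,0],[0,0,-0.129],0]]' >/dev/null
python3 go.py 0.42 -0.2905 0.194 68.6
```

```text
[0. 0. 0.]
shift [-0.007 -0.012  0.273] turn [ 0.     -0.0004 -0.0008] t 41.02 w 0.0391 gf 50.7 F [ 1.  -0.2 -1.2] tcp [ 0.4214 -0.2903  0.2213] j [ 0.88  0.2  -0.46  1.95  0.1   1.01  0.  ]
```

```bash

python3 -m inch '[[[-0.007,-0.01,0.06],[0,0,0],0],[[-0.007,-0.01,0.13],[0,0,0],0],[[-0.007,-0.01,0.2],[0,0,0],0],[[-0.007,-0.01,0.25],[0,0,0],0],[[-0.007,-0.01,0.265],[0,0,0],0],[[-0.007,-0.01,0.265],[0,0,0],0],[[-0.007,-0.01,0.265],[0,0,0],0]]' >/dev/null
python3 go.py 0.42 -0.2905 0.1883 68.6
python3 -m inch '[[[0,0,0],[0,0,0],0],[[0,0,0],[0,0,0],0]]' >/dev/null
python3 go.py 0.42 -0.2905 0.1883 68.6
```

```text
[0. 0. 0.]
shift [0.003 0.004 0.068] turn [-0.     -0.0001 -0.0003] t 41.6 w 0.0386 gf 50.7 F [ 0.5  0.5 -1.5] tcp [ 0.4195 -0.2907  0.1951] j [ 0.88  0.23 -0.45  1.99  0.12  0.95 -0.01]
[0. 0. 0.]
shift [0.004 0.003 0.071] turn [ 0.0003  0.0001 -0.0004] t 41.77 w 0.0388 gf 50.7 F [-0.4  0.6 -1. ] tcp [ 0.4195 -0.2908  0.1954] j [ 0.88  0.23 -0.45  1.99  0.12  0.95 -0.01]
```

```bash

python3 -m inch '[[[0,0,0.015],[0,0,0],0],[[0.003,0.003,0.035],[0,0,0],0],[[0.003,0.003,0.05],[0,0,0],0],[[0.003,0.003,0.055],[0,0,0],0],[[0.003,0.003,0.055],[0,0,0],0]]' | grep -E "force|eef"
python3 -m inch '[[[0,0,0.005],[0,0,0],0],[[0,0,0.01],[0,0,0],0],[[0,0,0.01],[0,0,0],0]]' | grep -E "force|eef"
```

```text
eef_pos: [0.4197, -0.2904, 0.1894]
wrist_force: [0.8, 0.5, -0.4]
gripper_force: 50.7
eef_pos: [0.4197, -0.2905, 0.1886]
wrist_force: [-0.8, 0.7, -1.3]
gripper_force: 50.7
```

```bash

python3 -m inch '[[[0,0,0.005],[0,0,0],0],[[0,0,0.008],[0,0,0],0],[[0,0,0.008],[0,0,0],0]]' | grep -E "force|eef"
```

```text
eef_pos: [0.4199, -0.2906, 0.1882]
wrist_force: [-1.5, 1.0, 5.3]
gripper_force: 51.5
```

Contact is light, so release and retreat well clear.

```bash

python3 -m inch '[[[0,0,0],[0,0,0],1],[[0,0,0],[0,0,0],1],[[0,0,0],[0,0,0],1],[[0,0,0],[0,0,0],1],[[0,0,0],[0,0,0],1],[[0,0,0],[0,0,0],1]]'| grep -E "force|eef"
python3 -m inch '[[[0,0,-0.2],[0,0,0],1],[[0,0,-0.4],[0,0,0],1],[[0,0,-0.6],[0,0,0],1],[[0,0,-0.8],[0,0,0],1],[[0,0,-0.9],[0,0,0],1]]' >/dev/null
python3 -m inch '[[[0.1,0.25,0],[0,0,0],1],[[0.2,0.5,0],[0,0,0],1],[[0.3,0.75,0],[0,0,0],1],[[0.4,1,0],[0,0,0],1]]' >/dev/null
python3 -m inch '[[[0.1,0.25,0],[0,0,0],1],[[0.2,0.5,0],[0,0,0],1],[[0.3,0.75,0],[0,0,0],1],[[0.4,1,0],[0,0,0],1],[[0.4,1,0],[0,0,0],1],[[0.4,1,0],[0,0,0],1]]' | grep -E "eef|time"
sed -i 's/FIX3=None/FIX3=[.4199,-.2910,np.radians(-21.5)]/' chk.py; python3 chk.py c5 vase slab die point
python3 -c "
from rig import *
print(spot_point('top','drum')[:1],spot_point('top','disc')[:1],state()['wrist_force'])"
```

```text
eef_pos: [0.4198, -0.2905, 0.1878]
wrist_force: [-0.5, -0.4, -0.2]
gripper_force: 0.0
time_s: 44.43
eef_pos: [0.636, -0.2883, 0.2762]
['side'] [[419.9, -289.6, -21.5], [419.2, -290.6, -21.5], [420.2, -290.5, -21.2], [419.9, -291.0, -21.5], [419.6, -290.8, -21.9]] 0.028
[{'xy': [183.1, 283.6], 'p': 0.93}] [{'xy': [191.5, 197.9], 'p': 0.93}] [0.12401913 0.11834116 1.11830844]
```

View pics/c5.png

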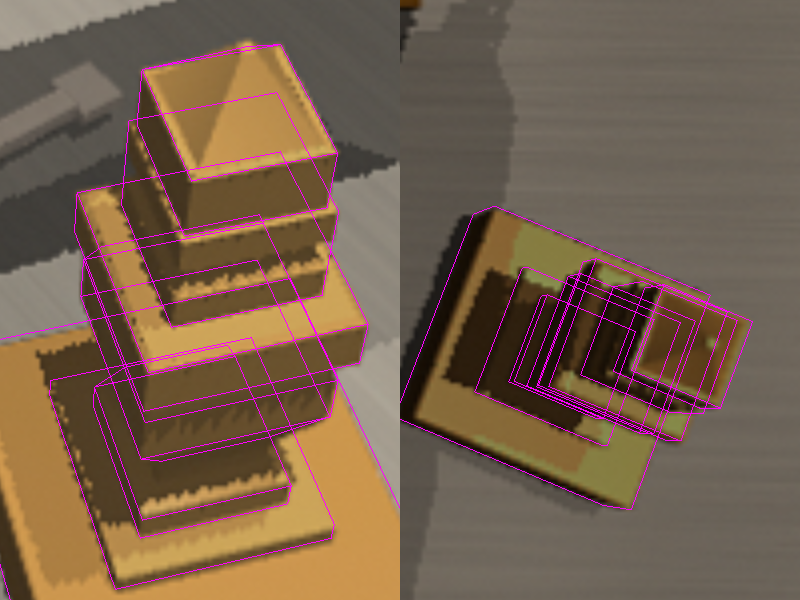

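The stack is complete, upright and square, with the cap at about (419.6, -290.8). The drum is in the tray and the disc hasn't moved.

```bash
python3 -c "
from rig import *
print(finish_job())"
```

```text
the job is handed in; nothing more can be done
None
```

The drum is upright in the offcuts tray, and the vase, slab, die and cap are stacked on the plinth, each measured within about 1.5 mm of centre and square; the disc was left alone, and the job was handed in at about 45 s.

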